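# Click the shelf stop into its second notch

### The arm

A 6-joint arm with a two-finger parallel gripper is mounted at the origin on the work surface. World frame = base frame: x ahead of the robot, y to its left, z up, the work surface at z = 0. Lengths are in mm, angles in rad, forces in N, time in s.
With the tool pointing down it reaches from about 150 to 775 mm from the base axis. Payload 6.1 kg.
Tool frame: the origin (TCP) lies between the finger pads; the fingertips stand ctrl.finger_overhang ahead of it and the grasp point (between the pads) lies 8 mm behind it (ctrl.finger_overhang is the distance from the TCP to the fingertips, in mm); x points along the fingers, y is the direction in which the jaws open and shut, and the axes are right-handed (so a half turn about x gives the same grasp; the last joint's range is limited). The gripper opens to 85 mm and grips with 20 to 120 N. Pads are 22 mm wide; open, the fingers measure 114 mm over their backs; the gripper's body (76 mm by 85 mm) begins 54 mm behind the grasp point. The pads swing forward as they close: fully open they stand 13 mm farther back than shut.
Start: joints at [-1.268, 0.126, -0.04, 1.405, 0, 1.571], TCP at [156.545, -501.101, 242.295] pointing down, gripper open.
Joint ranges: [-2.72, 2.72], [-0.95, 1.95], [-1.27, 1.35], [-1.78, 2.02], [-1.46, 1.47], [-3.14, 3.14]. Speed limits (rad/s): [2.39, 2.39, 3.01, 3.14, 3.14, 3.14].

### API

Orientations are given as a rotation vector (axis times angle).
In Python, from rig import ctrl gives the robot as it stands.
- The arm moves only by the tool arm_command, never from a script. Its argument "series" is a list of rows, each an object of numbers: "wx", "wy", "wz": the turn, a rotation vector about the tool's x, y, z in degrees; "dx", "dy", "dz": the shift along the tool's x, y, z in m; "hand": the finger opening in m, from 0 to 0.0854. A call has 1 to 10 rows; each row shifts and turns the commanded pose from where the row before left it, along the tool's axes as they then stand; what a row does not reach is not made up. A row lasts 1/12 s, in which the tool goes at most 41.7 mm and 7.16 degrees, less where a joint would pass 70% of its speed; a pose out of reach is approached as far as the arm can. A call is refused whole if a number of a shift passes 0.0417 or a number of a turn 7.16, either way. A call with a gripper value outside its range is refused whole. The fingers move at their own pace and stop on an object; "force" is the grip in N (left out, the last holds). Time passes only in rows, so rows that do not move let the fingers close. It gives the time, the measured TCP pose, the force and the opening at its end, in the units of the state.
- ctrl.sense(): the state, without advancing time (a new reading comes with each control period).
- ctrl.get_image(name): name is "scene" or "top" or "wrist"; returns (picture, depth): 400x640x3 uint8, blue, green, red; 400x640 float32, mm along the optical axis (not along the pixel's ray), 0 where there is no reading.
- ctrl.get_calibration(name): a dict with "fx", "fy", "cx", "cy" (pixels), "R" (3x3) and "t" (3): a world point X has camera coordinates R X + t; the wrist camera has in their place "hand_eye" (4x4, takes a point from camera to tool coordinates, whose origin is the TCP and whose axes are the tool frame's). Camera axes: x right, y down, z forward; pixel columns grow to the right and rows downward; lengths in mm; the calibration is good to about 2 mm. The wrist camera is an equidistant fisheye: a pixel r from the principal point sees the ray r / f radians off the axis. A picture is of the moment at which its call begins: read the wrist's pose just before it. get_calibration takes no time and is no camera call.
- ctrl.close_job(): hands the job in, once; it reports no verdict.
The state is a dict: "time": time; "joint_positions": joint angles; "joint_vel": joint speeds; "joint_torque": joint torques, N m; "eef_pos": TCP position; "ee_rot": TCP orientation; "ft_force": force on the tool from outside, world axes, zero at the start; "wrist_torque": the same for the moment, N m; "gripper_width": finger opening in mm.
Only numpy, scipy, OpenCV 4.12 (cv2) and the standard library are available. Lean on these libraries where they do the work, as an engineer would, in place of code of your own. Each camera call takes 0.05 s, during which the arm holds its last target. There are 200 camera calls.

### The job

Push the sliding shelf stop along its rail towards the mug of bolts, past the first notch, until it clicks into the second notch (the one nearer the mug), and leave it sitting there without running it on past that notch. Push only on its bare steel back plate with the fingertips: do not grip the stop or touch its rubber-faced mug side or its foot, and leave the other things on the shelf where they are.

Things in the scene. Friction and masses are not known exactly. Their poses are not given: they have to be found in the camera images.
- rail: Fixed straight aluminium rail on the shelf, 34 mm wide (its x), 400 mm long (its y), top at 16 mm; black end caps. Origin: centre of its underside. The stop is pushed along the rail's +y, towards the mug. Two plain cross notches, 12 mm wide and 8 mm deep, are cut in the raised 24 mm wide strip on its top at rail y = -30 mm (first) and +40 mm (second).
- notch1 (a point): Centre of the first notch, level with the rail's top. Same axes as the rail.
- notch2 (a point): Centre of the second notch, 70 mm further along the rail's +y, level with the rail's top. Same axes as the rail.
- stop (a joint): Travel of the shelf stop along the rail in m: 0 at the end away from the mug, growing towards the mug (rail +y), end stop at 0.260. Its spring ball sits in the first notch at 0.110 and in the second at 0.180. Sliding friction is about 2 N on the plain rail; pushing out of a notch takes about 12 N. A sprung ball of radius 8 mm under the foot falls into a notch: once within about 4 mm of a notch's centre it pulls the stop in by itself and the push force dips to nothing.
- stop_foot (a point): Centre of the stop's grey foot (44 mm across the rail, 46 mm along it), on its top, 37 mm above the shelf, straight above the spring ball. When the stop is in a notch this point is straight above that notch's centre.
- stop_back (a point): Push point on the bare steel back plate's face that looks away from the mug (rail -y), 60 mm above the shelf. It lies 27 mm behind stop_foot along the rail and 35 mm to the rail's +x of the rail's middle line. The upright plate is 130 mm wide (rail x from -20 to +110 mm), 4 mm thick, from 18 to 100 mm above the shelf. Same axes as the rail.
- stop_front: The mug side of the stop: 4 mm black rubber facing on the plate's other face (rail +y side), and the grey foot that straddles the rail in front of it. Not to be touched. Origin on the rail's middle line at shelf level, below stop_foot.
- mug: White ceramic coffee mug of bolts, 80 mm diameter, 88 mm high (bolts stick out to about 105 mm), handle at its +y. Loose, standing behind the rail beyond the second notch; the stop in the second notch stays clear of it. Origin at its underside centre.
- tin: Loose green tin, 66 mm diameter, 110 mm high, beyond the mug. Origin at its underside centre.
- sprocket: Loose steel sprocket lying flat, about 107 mm over the teeth, 8 mm thick, on the robot's side of the rail. Origin at its underside centre.
- bulb: Loose spare headlight bulb standing on its 38 mm flange, 64 mm high, on the far side of the rail. Origin at its underside centre.
- mirror: Loose round mirror, 104 mm diameter, lying face up with its black stem reaching 190 mm from its centre to its -y, 16 mm high, to the right. Origin under the disc's centre.
- spanner: Loose steel spanner, 170 mm long along its x, lying to the left.
Things that resemble listed ones, but are neither listed nor needed, are in the scene too. What is meant by the bulb is not blue or green, and is the smaller of those in its own colour.

How it is judged (in metres and radians):
On the way:
1. the stop has been pushed past the first notch (value of joint stop above 0.125 m).
At the end, for the whole second after the job is handed in: The stop rests in the second notch (travel 0.180 m within 3 mm), still and released; every other loose thing is within 20 mm of where it was and not tipped by more than 0.2 rad (value of joint stop between 0.177 and 0.183 m and velocity of joint stop between -0.005 and 0.005 m/s and distance of each of mug, tin, sprocket, bulb, mirror, spanner from where it was at the start of the episode below 0.02 m and angle between each of mug, tin, sprocket, bulb, mirror, spanner's own z axis and vertical below 0.2 rad); the robot touches nothing.
It fails at once if the stop is run on past the second notch (travel over 0.192 m) (value of joint stop above 0.192 m).
It fails at once if the fingers or arm touch the stop's rubber-faced mug side or foot (gripping it) with more than 1 N (contact force between any of the fingers, the arm and stop_front above 1 N).
It fails at once if a bystander (mug, tin, sprocket, bulb, mirror or spanner) is moved by more than 20 mm or tipped by more than 0.2 rad (distance of any of mug, tin, sprocket, bulb, mirror, spanner from where it was at the start of the episode above 0.02 m or angle between any of mug, tin, sprocket, bulb, mirror, spanner's own z axis and vertical above 0.2 rad).
It also fails if it takes over 58 s, if anything falls off the work surface, if the arm or the gripper's body presses on something with over 40 N, if the wrist force passes 120 N, or if a joint passes its speed limit or range.

## Working session

There is one attempt and no reset: what is moved stays moved. The work goes in short steps, Python scripts to look and compute and a tool call to move; the robot and the scene stay as the last step left them, time stands still between calls to the robot, and variables do not carry over. Pictures are saved under pics/ and viewed, about 8 in all and at most 12, crops included, and the job is handed in when it is done.

Besides the shell and the picture viewer there is one more tool, called after "Emit:" by a JSON object that holds its "op" and its "data", one argument or row to a line. arm_command: Moves the arm, as the interface text tells. Its arguments: {"type":"object","properties":{"series":{"type":"array"},"force":{"type":"number"}},"required":["series"]}

```bash
mkdir -p pics; ls; python3 - <<'E'
from rig import ctrl
import cv2,numpy as np
print(ctrl.sense(), ctrl.finger_overhang)
for n in("scene","top"):
    im,d=ctrl.get_image(n); cv2.imwrite(f"pics/{n}0.png",im); np.save(f"pics/{n}0.npy",d); print(n,ctrl.get_calibration(n))
print(ctrl.get_calibration("wrist"))
E
```

```text
pics
{'time': 0.0, 'joint_positions': array([-1.26799501e+00,  1.26356857e-01, -4.06563978e-02,  1.40540986e+00,
       -2.30750795e-05,  1.57085200e+00]), 'joint_vel': array([ 0.00086164,  0.00056886, -0.00036689,  0.0001918 , -0.0017022 ,
       -0.00056616]), 'joint_torque': array([-1.07787280e-03, -4.35921335e+01,  3.52920413e+01,  1.76381716e-02,
        6.69514202e-05,  6.75385806e-06]), 'eef_pos': array([ 156.42160913, -500.71810968,  241.51845796]), 'ee_rot': array([ 2.0588161 ,  0.31576501, -2.05937476]), 'ft_force': array([-0.10264814,  0.26473626,  0.30032313]), 'wrist_torque': array([-0.0001022 ,  0.0221288 ,  0.04901167]), 'gripper_width': 85.24095133183258} 11.0
scene {'fx': 444.7558877092365, 'fy': 444.7558877092365, 'cx': 320.70272723803157, 'cy': 195.19913524390935, 'R': array([[-0.85448081,  0.51943621, -0.00696849],
       [ 0.37325338,  0.60456739, -0.7036904 ],
       [-0.36130936, -0.60389096, -0.71047256]]), 't': array([ 479.62149675, -184.9977122 , 1396.58716996])}
top {'fx': 400.23758920607537, 'fy': 400.23758920607537, 'cx': 320.53752654078477, 'cy': 204.5594844312479, 'R': array([[-0.02847768, -0.99905625, -0.03279668],
       [-0.99531684,  0.03137265, -0.09143387],
       [ 0.09237649,  0.03003926, -0.99527093]]), 't': array([  74.49022801,  568.65008691, 1149.36912978])}
{'fx': 309.70691628693146, 'fy': 309.70691628693146, 'cx': 318.1718482835191, 'cy': 199.40107476932266, 'hand_eye': array([[ 1.97063526e-03, -2.65359115e-01,  9.64147632e-01,
        -1.30894995e+02],
       [ 9.99998058e-01,  5.04834144e-04, -1.90496666e-03,
        -3.48073742e-01],
       [ 1.87656213e-05,  9.64149514e-01,  2.65359594e-01,
        -6.76995297e+01],
       [ 0.00000000e+00,  0.00000000e+00,  0.00000000e+00,
         1.00000000e+00]])}
```

View pics/top0.png

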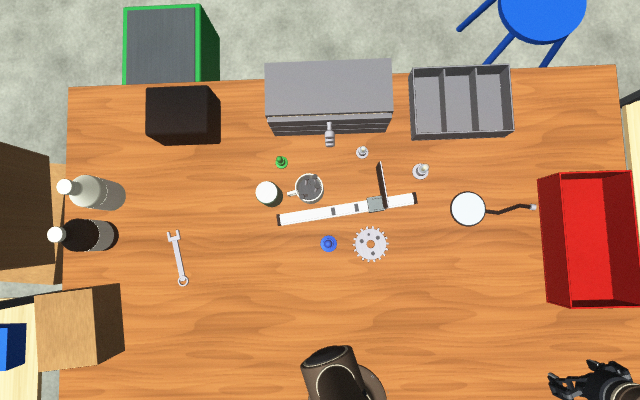

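View pics/scene0.png

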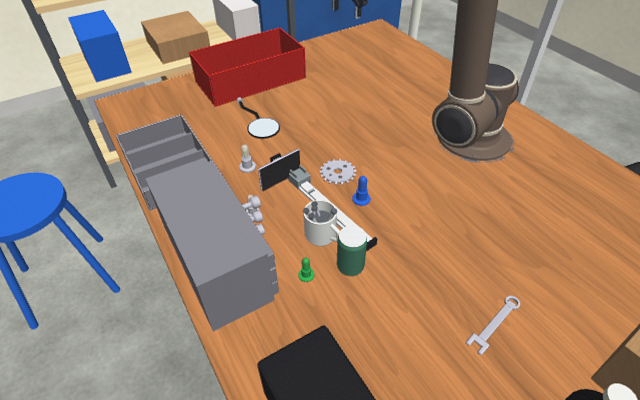

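The top view shows the rail running from its right end cap at (416,198) to the left one at (277,220). The stop's foot is at (376,204), with the plate reaching up to about (381,165). The mug is at (309,187), so rail +y is world +y. There are four standing bulb-like things:
- Green at (281,161) and blue at (328,243) are ruled out by colour.
- The two pale ones are at (362,152), which is smaller, and (421,171), which is larger. The smaller fits "the bulb", and I'll avoid both.

Next I'll measure the rail and the stop.

```bash
cat > h.py <<'E'
import numpy as np,cv2
from rig import ctrl
def proj(n,P):
    c=ctrl.get_calibration(n);q=np.atleast_2d(P)@c["R"].T+c["t"];return np.c_[c["fx"]*q[:,0]/q[:,2]+c["cx"],c["fy"]*q[:,1]/q[:,2]+c["cy"]]
def ray(n,uv,z):
    c=ctrl.get_calibration(n);uv=np.atleast_2d(uv).astype(float)
    d=np.c_[(uv[:,0]-c["cx"])/c["fx"],(uv[:,1]-c["cy"])/c["fy"],np.ones(len(uv))]@c["R"];o=-c["R"].T@c["t"]
    return o+d*((z-o[2])/d[:,2])[:,None]
E
python3 - <<'E'
from h import *
im=cv2.imread("pics/top0.png");g=im.max(2).astype(int);hsv=cv2.cvtColor(im,cv2.COLOR_BGR2HSV)
m=((hsv[...,1]<40)&(hsv[...,2]>215)).astype(np.uint8)
m[:190]=0;m[232:]=0;m[:,:270]=0;m[:,425:]=0
n,l,s,c=cv2.connectedComponentsWithStats(m)
for i in range(1,n):
    if s[i,4]>20:
        p=np.argwhere(l==i)[:,::-1]; r=cv2.minAreaRect(p.astype(np.float32)); print(s[i],c[i].round(1),ray("top",cv2.boxPoints(r),16).round(1)[:,:2].tolist())
for nm,z,uv in [("capR",16,(416,198)),("capL",16,(277,220)),("foot",37,(376,204)),("mug",88,(309,187)),("bulb",60,(362,152)),("big",60,(421,171)),("sprk",8,(371,244)),("mirror",8,(468,209))]: print(nm,ray("top",uv,z).round(1))
cv2.imwrite("pics/c1.png",cv2.resize(im[130:270,265:445],None,fx=4.4,fy=4.2,interpolation=cv2.INTER_CUBIC)) 
s=cv2.imread("pics/scene0.png"); cv2.imwrite("pics/c2.png",cv2.resize(s[130:260,225:395],None,fx=4.6,fy=4.6,interpolation=cv2.INTER_CUBIC))
E
```

```text
[270 190   7  12  66] [272.6 194.5] [[620.1, 207.6], [619.6, 189.6], [586.5, 190.2], [587.1, 208.2]]
[287 190  12   7  37] [292.4 192.6] [[606.7, 158.0], [622.5, 154.8], [615.1, 120.9], [599.4, 124.2]]
[303 190  20  11  23] [312.8 197.4] [[589.9, 109.5], [615.1, 52.1], [600.9, 46.0], [575.8, 103.3]]
[386 193  28  15 296] [399.8 200.1] [[599.9, -137.0], [597.3, -216.3], [555.9, -214.3], [558.4, -135.2]]
[280 200  89  25 918] [322.  212.7] [[547.3, 182.4], [581.1, -77.9], [548.2, -81.8], [514.3, 177.7]]
[360 226  19   6  56] [369.7 229.6] [[504.6, -56.6], [503.1, -109.4], [488.4, -108.8], [490.0, -56.1]]
capR [[ 582.2 -224.4   16. ]]
capL [[529.7 188.3  16. ]]
foot [[ 566.3 -103.9   37. ]]
mug [[615.4  86.5  88. ]]
bulb [[715.9 -67.5  60. ]]
big [[ 654.8 -233.3   60. ]]
sprk [[451.  -87.5   8. ]]
mirror [[ 545.6 -376.6    8. ]]
```

View pics/c1.png

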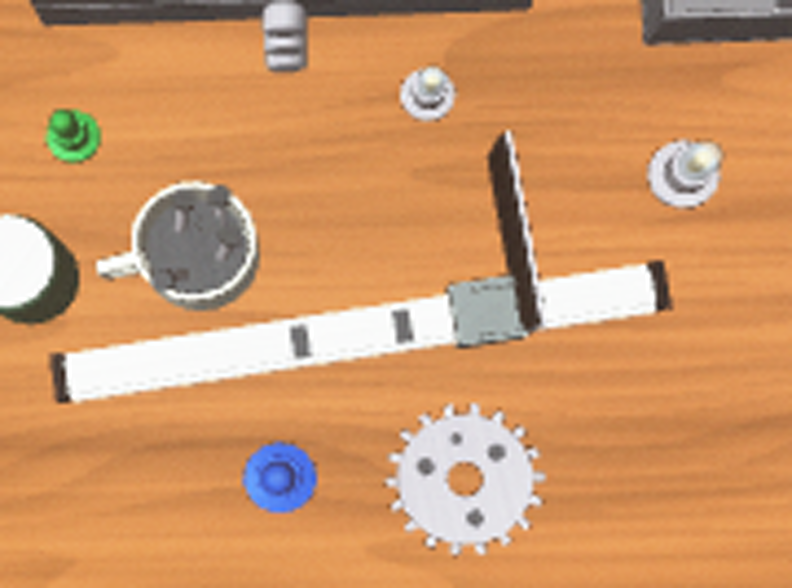

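View pics/c2.png

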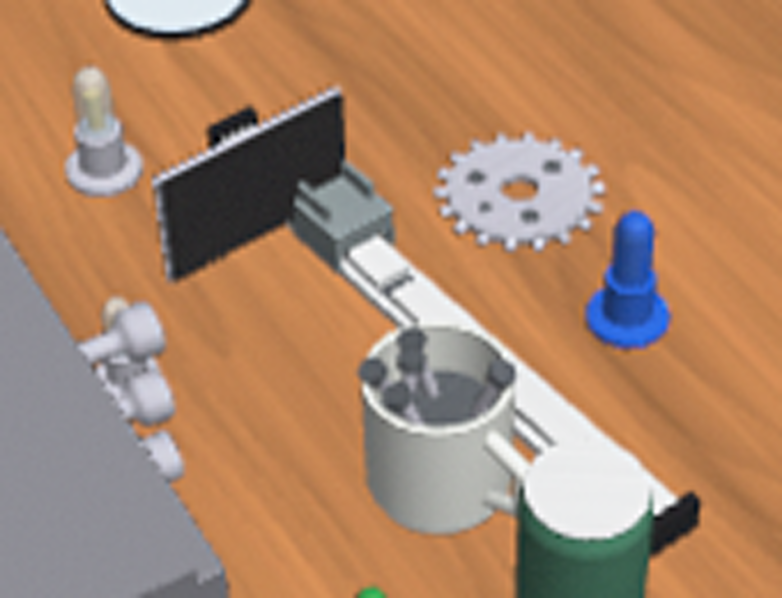

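```bash
python3 - <<'E'
from h import *
f=lambda u,v:(265+(u+.5)/4.4-.5,130+(v+.5)/4.2-.5)
capR=ray("top",[f(657,263),f(667,309)],16);capL=ray("top",[f(55,354),f(64,402)],16)
A=capR.mean(0);B=capL.mean(0);print(A,B,np.linalg.norm(B-A))
y=(B-A)/np.linalg.norm(B-A);x=np.array([y[1],-y[0],0]);O=(A+B)/2;print("y",y,"yaw",np.arctan2(-y[0],y[1]),"O",O)
loc=lambda P:(np.c_[(P-O)@x,(P-O)@y]).round(1).tolist()
print("notches",loc(ray("top",[f(402,325),f(301,341)],16)))
print("foot",loc(ray("top",[f(449,287),f(515,278),f(525,337),f(459,348)],37)))
print("plate top",loc(ray("top",[f(508,131),f(537,322)],100)))
print("big",loc(ray("top",[f(684,177)],5)),"bulb",loc(ray("top",[f(428,95)],5)),"mug",loc(ray("top",[f(195,245)],88)))
# scene view checks
g=lambda u,v:(225+(u+.5)/4.6-.5,130+(v+.5)/4.6-.5)
print("scene plate top",loc(ray("scene",[g(340,90),g(157,180)],100)))
print("scene foot",loc(ray("scene",[g(345,238),g(393,208)],37)))
print("scene big",loc(ray("scene",[g(104,170)],5)))
s=ctrl.sense();T=cv2.Rodrigues(s["ee_rot"])[0];print(T.round(3))
E
```

```text
[ 583.17715183 -221.70182373   16.        ] [530.79551767 184.88844308  16.        ] 409.9505831966358
y [-0.12777548  0.99180312  0.        ] yaw 0.12812575281903968 O [556.98633475 -18.40669032  16.        ]
notches [[0.5, -28.8], [0.1, 40.0]]
foot [[20.0, -62.3], [19.3, -106.2], [-22.1, -105.7], [-22.8, -61.7]]
plate top [[110.3, -109.9], [-17.3, -106.2]]
big [[75.4, -235.9]] bulb [[162.3, -74.3]] mug [[68.7, 97.2]]
scene plate top [[-16.3, -105.8], [110.5, -107.0]]
scene foot [[19.2, -57.6], [-18.7, -60.4]]
scene big [[81.2, -231.9]]
[[-0.     0.298 -0.955]
 [ 0.001 -0.955 -0.298]
 [-1.    -0.001  0.   ]]
```

Both views agree. The rail yaw is about 0.128 rad and the notches come out at rail y ≈ -29 and +40. The foot is at y ≈ -84, so travel is about 0.056, with the back face at y ≈ -111. The enlarged crop shows the smaller pale bulb at crop (428,95) and the larger lookalike at (684,177), which is about 235 mm behind the rail centre. The pushing path is clear of both. I'll transit high with the jaws shut.

Emit:
{"op": "arm_command", "data": {
  "series": [
    {"dy": -0.0117, "dz": -0.0334, "hand": 0},
    {"dy": -0.0117, "dz": -0.0334},
    {"dy": -0.0117, "dz": -0.0334},
    {"dy": -0.0117, "dz": -0.0334},
    {"dy": -0.0117, "dz": -0.0334},
    {"dy": -0.0117, "dz": -0.0334},
    {"dy": -0.0117, "dz": -0.0334},
    {"dy": -0.0117, "dz": -0.0334}
  ]
}}

```text
validation failed for argument at $.se...
```

Emit:
{"op": "arm_command", "data": {
  "series": [
    {"dy": -0.0117, "dz": -0.0334},
    {"dy": -0.0117, "dz": -0.0334},
    {"dy": -0.0117, "dz": -0.0334},
    {"dy": -0.0117, "dz": -0.0334},
    {"dy": -0.0117, "dz": -0.0334},
    {"dy": -0.0117, "dz": -0.0334},
    {"dy": -0.0117, "dz": -0.0334},
    {"dy": -0.0117, "dz": -0.0334}
  ]
}}

```text
validation failed for argument at $.se...
```

Emit:
{"op": "arm_command", "data": {
  "series": [
    {"wx": -6.67},
    {"wx": -6.67},
    {"wx": -6.67},
    {"wx": -6.67},
    {"wx": -6.67},
    {"wx": -6.67}
  ]
}}

```text
validation failed for argument at $.se...
```

Emit:
{"op": "arm_command", "data": {
  "series": [
    {"wx": -6.67},
    {"wx": -6.67},
    {"wx": -6.67},
    {"wx": -6.67},
    {"wx": -6.67},
    {"wx": -6.67},
    {}
  ]
}}

```text
validation failed for argument at $.se...
```

```bash
cat >> h.py <<'E'
O=np.array([556.99,-18.41,0]);Y=np.array([-.12778,.99180,0]);X=np.array([.9918,.12778,0])
def rep(tx=35.,ty=-150.,tz=62.):
    s=ctrl.sense();T=cv2.Rodrigues(s["ee_rot"])[0];p=s["eef_pos"]
    print("t",round(s["time"],2),"rail xy",((p-O)@X).round(1),((p-O)@Y).round(1),"z",p[2].round(1),"F rail",(s["ft_force"]@X).round(1),(s["ft_force"]@Y).round(1),s["ft_force"][2].round(1),"w",round(s["gripper_width"],1))
    print("q",s["joint_positions"].round(2),"T in rail\n",(np.array([X,Y,[0,0,1]])@T).round(3))
    print("tool shift to target",(T.T@(O+tx*X+ty*Y+np.array([0,0,tz])-p)).round(1))
E
python3 -c "
from h import *
rep()"
```

```text
t 0.1 rail xy -458.9 -427.2 z 241.6 F rail 1.1 -0.1 -0.4 w 85.7
q [-1.27  0.13 -0.04  1.41 -0.    1.57] T in rail
 [[-0.     0.174 -0.985]
 [ 0.001 -0.985 -0.174]
 [-1.    -0.001  0.   ]]
tool shift to target [ 179.9 -186.9 -534.6]
```

The calls were refused whole; probably every row needs all the keys.

Emit:
{"op": "arm_command", "data": {
  "series": [
    {"wx": 0, "wy": 0, "wz": 0, "dx": 0, "dy": -0.0117, "dz": -0.0334, "hand": 0},
    {"wx": 0, "wy": 0, "wz": 0, "dx": 0, "dy": -0.0117, "dz": -0.0334, "hand": 0},
    {"wx": 0, "wy": 0, "wz": 0, "dx": 0, "dy": -0.0117, "dz": -0.0334, "hand": 0},
    {"wx": 0, "wy": 0, "wz": 0, "dx": 0, "dy": -0.0117, "dz": -0.0334, "hand": 0},
    {"wx": 0, "wy": 0, "wz": 0, "dx": 0, "dy": -0.0117, "dz": -0.0334, "hand": 0},
    {"wx": 0, "wy": 0, "wz": 0, "dx": 0, "dy": -0.0117, "dz": -0.0334, "hand": 0},
    {"wx": 0, "wy": 0, "wz": 0, "dx": 0, "dy": -0.0117, "dz": -0.0334, "hand": 0},
    {"wx": 0, "wy": 0, "wz": 0, "dx": 0, "dy": -0.0117, "dz": -0.0334, "hand": 0}
  ]
}}

```text
time: 0.77
eef_pos: [384.7, -330.7, 242.0]
ee_rot: [2.058, 0.314, -2.059]
ft_force: [0.3, -1.3, 0.1]
gripper_width: -0.1
```

Emit:
{"op": "arm_command", "data": {
  "series": [
    {"wx": 0, "wy": 0, "wz": 0, "dx": 0, "dy": -0.0117, "dz": -0.0334, "hand": 0},
    {"wx": 0, "wy": 0, "wz": 0, "dx": 0, "dy": -0.0117, "dz": -0.0334, "hand": 0},
    {"wx": 0, "wy": 0, "wz": 0, "dx": 0, "dy": -0.0117, "dz": -0.0334, "hand": 0},
    {"wx": 0, "wy": 0, "wz": 0, "dx": 0, "dy": -0.0117, "dz": -0.0334, "hand": 0},
    {"wx": 0, "wy": 0, "wz": 0, "dx": 0, "dy": -0.0117, "dz": -0.0334, "hand": 0},
    {"wx": 0, "wy": 0, "wz": 0, "dx": 0, "dy": -0.0117, "dz": -0.0334, "hand": 0},
    {"wx": 0, "wy": 0, "wz": 0, "dx": 0, "dy": -0.0117, "dz": -0.0334, "hand": 0},
    {"wx": 0, "wy": 0, "wz": 0, "dx": 0, "dy": -0.0117, "dz": -0.0334, "hand": 0}
  ]
}}

```text
time: 1.43
eef_pos: [611.8, -161.7, 241.8]
ee_rot: [2.058, 0.315, -2.059]
ft_force: [0.0, -0.7, -0.1]
gripper_width: 0.1
```

Emit:
{"op": "arm_command", "data": {
  "series": [
    {"wx": -6.67, "wy": 0, "wz": 0, "dx": 0, "dy": 0, "dz": 0, "hand": 0},
    {"wx": -6.67, "wy": 0, "wz": 0, "dx": 0, "dy": 0, "dz": 0, "hand": 0},
    {"wx": -6.67, "wy": 0, "wz": 0, "dx": 0, "dy": 0, "dz": 0, "hand": 0},
    {"wx": -6.67, "wy": 0, "wz": 0, "dx": 0, "dy": 0, "dz": 0, "hand": 0},
    {"wx": -6.67, "wy": 0, "wz": 0, "dx": 0, "dy": 0, "dz": 0, "hand": 0},
    {"wx": -6.67, "wy": 0, "wz": 0, "dx": 0, "dy": 0, "dz": 0, "hand": 0}
  ]
}}

```text
time: 1.93
eef_pos: [610.7, -162.9, 241.6]
ee_rot: [1.61, 0.889, -1.612]
ft_force: [-0.1, -0.6, 0.5]
gripper_width: 0.2
```

Emit:
{"op": "arm_command", "data": {
  "series": [
    {"wx": -6.67, "wy": 0, "wz": 0, "dx": 0, "dy": 0, "dz": 0, "hand": 0},
    {"wx": -6.67, "wy": 0, "wz": 0, "dx": 0, "dy": 0, "dz": 0, "hand": 0},
    {"wx": -6.67, "wy": 0, "wz": 0, "dx": 0, "dy": 0, "dz": 0, "hand": 0},
    {"wx": -6.67, "wy": 0, "wz": 0, "dx": 0, "dy": 0, "dz": 0, "hand": 0},
    {"wx": -6.67, "wy": 0, "wz": 0, "dx": 0, "dy": 0, "dz": 0, "hand": 0},
    {"wx": -6.67, "wy": 0, "wz": 0, "dx": 0, "dy": 0, "dz": 0, "hand": 0},
    {"wx": 0, "wy": 0, "wz": 0, "dx": 0, "dy": 0, "dz": 0, "hand": 0},
    {"wx": 0, "wy": 0, "wz": 0, "dx": 0, "dy": 0, "dz": 0, "hand": 0}
  ]
}}

```text
time: 2.6
eef_pos: [610.7, -163.0, 241.8]
ee_rot: [1.116, 1.267, -1.117]
ft_force: [0.2, -0.5, 0.8]
gripper_width: 0.0
```

```bash
python3 -c "
from h import *
rep()
im,d=ctrl.get_image('wrist');cv2.imwrite('pics/w1.png',im)"
```

```text
t 2.6 rail xy 34.8 -150.3 z 241.8 F rail 0.2 -0.5 0.8 w 0.0
q [-0.26  0.34  0.23  1.46 -0.    1.18] T in rail
 [[-0.001  1.    -0.002]
 [ 0.    -0.002 -1.   ]
 [-1.    -0.001 -0.   ]]
tool shift to target [179.8   0.4  -0.2]
```

View pics/w1.png

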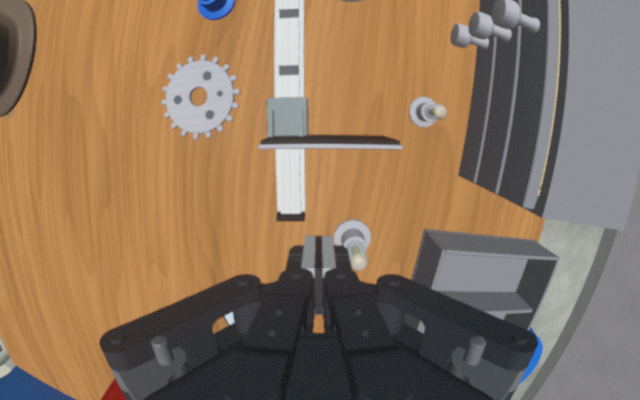

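The wrist view shows the bare plate edge-on at about row 147, columns 260–402, with its steel face towards the fingers. Both notches, at (289,70) and (289,13), are free ahead of it. The larger bulb lookalike at (352,238) lies well behind the fingertips' descent point. Descending now.

Emit:
{"op": "arm_command", "data": {
  "series": [
    {"wx": 0, "wy": 0, "wz": 0, "dx": 0.025, "dy": 0, "dz": 0, "hand": 0},
    {"wx": 0, "wy": 0, "wz": 0, "dx": 0.025, "dy": 0, "dz": 0, "hand": 0},
    {"wx": 0, "wy": 0, "wz": 0, "dx": 0.025, "dy": 0, "dz": 0, "hand": 0},
    {"wx": 0, "wy": 0, "wz": 0, "dx": 0.025, "dy": 0, "dz": 0, "hand": 0},
    {"wx": 0, "wy": 0, "wz": 0, "dx": 0.025, "dy": 0, "dz": 0, "hand": 0},
    {"wx": 0, "wy": 0, "wz": 0, "dx": 0.025, "dy": 0, "dz": 0, "hand": 0},
    {"wx": 0, "wy": 0, "wz": 0, "dx": 0.02, "dy": 0, "dz": 0, "hand": 0},
    {"wx": 0, "wy": 0, "wz": 0, "dx": 0.01, "dy": 0, "dz": 0, "hand": 0},
    {"wx": 0, "wy": 0, "wz": 0, "dx": 0, "dy": 0, "dz": 0, "hand": 0}
  ]
}}

```text
time: 3.4
eef_pos: [609.1, -162.6, 59.5]
ee_rot: [1.114, 1.271, -1.117]
ft_force: [0.6, -0.4, 0.3]
gripper_width: 0.2
```

```bash
python3 -c "
from h import *
rep(35,-132)
im,d=ctrl.get_image('scene');cv2.imwrite('pics/s2.png',cv2.resize(im[110:270,200:400],None,fx=4,fy=3.7))"
```

```text
t 3.4 rail xy 33.3 -149.7 z 59.5 F rail 0.6 -0.5 0.3 w 0.2
q [-0.26  0.38 -0.11  1.08  0.    1.18] T in rail
 [[-0.004  1.    -0.001]
 [ 0.002 -0.001 -1.   ]
 [-1.    -0.004 -0.002]]
tool shift to target [ -2.4   1.7 -17.7]
```

View pics/s2.png

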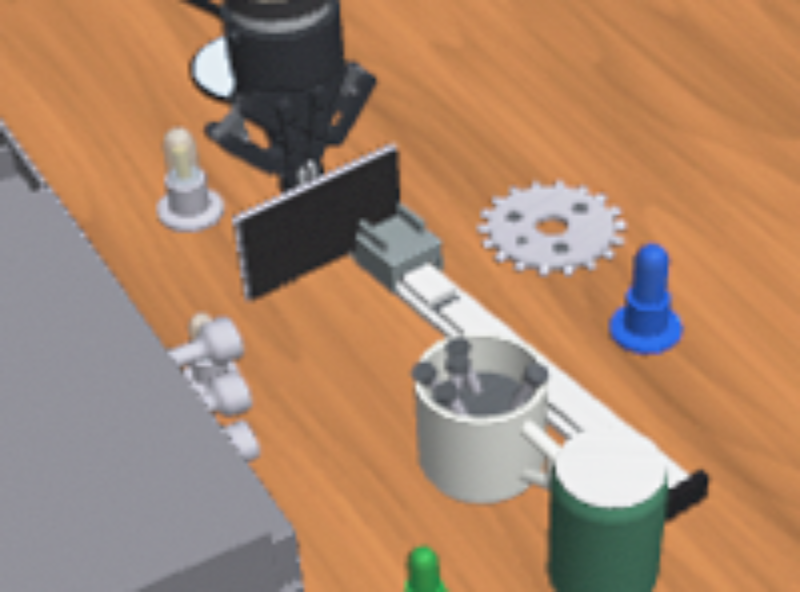

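The fingertips are behind the plate, at crop (300,180), and clear of everything. Now I'll approach and find contact.

Emit:
{"op": "arm_command", "data": {
  "series": [
    {"wx": 0, "wy": 0, "wz": 0, "dx": 0, "dy": 0.001, "dz": -0.004, "hand": 0},
    {"wx": 0, "wy": 0, "wz": 0, "dx": 0, "dy": 0.001, "dz": -0.004, "hand": 0},
    {"wx": 0, "wy": 0, "wz": 0, "dx": 0, "dy": 0, "dz": -0.004, "hand": 0},
    {"wx": 0, "wy": 0, "wz": 0, "dx": 0, "dy": 0, "dz": -0.004, "hand": 0},
    {"wx": 0, "wy": 0, "wz": 0, "dx": 0, "dy": 0, "dz": -0.004, "hand": 0},
    {"wx": 0, "wy": 0, "wz": 0, "dx": 0, "dy": 0, "dz": 0, "hand": 0}
  ]
}}

```text
time: 3.95
eef_pos: [610.3, -142.1, 62.8]
ee_rot: [1.113, 1.267, -1.113]
ft_force: [-0.5, -0.0, -0.0]
gripper_width: -0.1
```

Emit:
{"op": "arm_command", "data": {
  "series": [
    {"wx": 0, "wy": 0, "wz": 0, "dx": 0, "dy": 0, "dz": -0.002, "hand": 0},
    {"wx": 0, "wy": 0, "wz": 0, "dx": 0, "dy": 0, "dz": -0.002, "hand": 0},
    {"wx": 0, "wy": 0, "wz": 0, "dx": 0, "dy": 0, "dz": 0, "hand": 0}
  ]
}}

```text
time: 4.2
eef_pos: [609.6, -138.7, 62.3]
ee_rot: [1.114, 1.268, -1.114]
ft_force: [0.5, 0.8, -0.4]
gripper_width: 0.2
```

Emit:
{"op": "arm_command", "data": {
  "series": [
    {"wx": 0, "wy": 0, "wz": 0, "dx": 0, "dy": 0, "dz": -0.002, "hand": 0},
    {"wx": 0, "wy": 0, "wz": 0, "dx": 0, "dy": 0, "dz": -0.002, "hand": 0}
  ]
}}

```text
time: 4.37
eef_pos: [609.3, -136.0, 62.3]
ee_rot: [1.113, 1.266, -1.115]
ft_force: [0.4, -8.8, -1.1]
gripper_width: -0.1
```

Emit:
{"op": "arm_command", "data": {
  "series": [
    {"wx": 0, "wy": 0, "wz": 0, "dx": 0, "dy": 0, "dz": -0.002, "hand": 0},
    {"wx": 0, "wy": 0, "wz": 0, "dx": 0, "dy": 0, "dz": -0.002, "hand": 0}
  ]
}}

```text
time: 4.53
eef_pos: [608.7, -131.6, 62.3]
ee_rot: [1.113, 1.266, -1.115]
ft_force: [0.6, -2.3, 0.5]
gripper_width: 0.0
```

Emit:
{"op": "arm_command", "data": {
  "series": [
    {"wx": 0, "wy": 0, "wz": 0, "dx": 0, "dy": 0, "dz": -0.002, "hand": 0},
    {"wx": 0, "wy": 0, "wz": 0, "dx": 0, "dy": 0, "dz": -0.002, "hand": 0}
  ]
}}

```text
time: 4.7
eef_pos: [608.2, -127.1, 62.3]
ee_rot: [1.114, 1.267, -1.114]
ft_force: [1.8, -3.4, 0.0]
gripper_width: -0.1
```

```bash
python3 -c "
from h import *
rep(35,-120)"
```

```text
t 4.7 rail xy 36.9 -114.4 z 62.3 F rail 1.3 -3.6 0.0 w -0.1
q [-0.21  0.36 -0.14  1.07 -0.    1.24] T in rail
 [[ 0.     1.     0.001]
 [-0.     0.001 -1.   ]
 [-1.     0.     0.   ]]
tool shift to target [ 0.3 -1.9  5.6]
```

Contact came at TCP rail y ≈ -123, with sliding at about 3 N. That predicts seating at TCP y ≈ -68 for notch 1 and ≈ +2 for notch 2. I'll push on and go slowly near notch 1.

Emit:
{"op": "arm_command", "data": {
  "series": [
    {"wx": 0, "wy": 0, "wz": 0, "dx": 0, "dy": -0.001, "dz": -0.002, "hand": 0},
    {"wx": 0, "wy": 0, "wz": 0, "dx": 0, "dy": -0.001, "dz": -0.002, "hand": 0},
    {"wx": 0, "wy": 0, "wz": 0, "dx": 0, "dy": 0, "dz": -0.002, "hand": 0},
    {"wx": 0, "wy": 0, "wz": 0, "dx": 0, "dy": 0, "dz": -0.002, "hand": 0},
    {"wx": 0, "wy": 0, "wz": 0, "dx": 0, "dy": 0, "dz": -0.002, "hand": 0},
    {"wx": 0, "wy": 0, "wz": 0, "dx": 0, "dy": 0, "dz": -0.002, "hand": 0},
    {"wx": 0, "wy": 0, "wz": 0, "dx": 0, "dy": 0, "dz": -0.002, "hand": 0},
    {"wx": 0, "wy": 0, "wz": 0, "dx": 0, "dy": 0, "dz": -0.002, "hand": 0},
    {"wx": 0, "wy": 0, "wz": 0, "dx": 0, "dy": 0, "dz": -0.002, "hand": 0},
    {"wx": 0, "wy": 0, "wz": 0, "dx": 0, "dy": 0, "dz": -0.002, "hand": 0}
  ]
}}

```text
time: 5.53
eef_pos: [603.6, -107.4, 62.4]
ee_rot: [1.114, 1.267, -1.114]
ft_force: [1.8, -3.0, 1.3]
gripper_width: 0.2
```

Emit:
{"op": "arm_command", "data": {
  "series": [
    {"wx": 0, "wy": 0, "wz": 0, "dx": 0, "dy": 0, "dz": -0.002, "hand": 0},
    {"wx": 0, "wy": 0, "wz": 0, "dx": 0, "dy": 0, "dz": -0.002, "hand": 0},
    {"wx": 0, "wy": 0, "wz": 0, "dx": 0, "dy": 0, "dz": -0.002, "hand": 0},
    {"wx": 0, "wy": 0, "wz": 0, "dx": 0, "dy": 0, "dz": -0.002, "hand": 0},
    {"wx": 0, "wy": 0, "wz": 0, "dx": 0, "dy": 0, "dz": -0.002, "hand": 0},
    {"wx": 0, "wy": 0, "wz": 0, "dx": 0, "dy": 0, "dz": -0.002, "hand": 0}
  ]
}}

```text
time: 6.03
eef_pos: [602.0, -95.4, 62.3]
ee_rot: [1.114, 1.267, -1.114]
ft_force: [-0.3, -3.0, 1.6]
gripper_width: -0.2
```

```bash
python3 -c "
from h import *
rep(35,-68)"
```

```text
t 6.03 rail xy 34.8 -82.1 z 62.3 F rail -0.7 -2.9 1.6 w -0.2
q [-0.16  0.34 -0.17  1.06  0.    1.28] T in rail
 [[-0.     1.     0.001]
 [ 0.     0.001 -1.   ]
 [-1.    -0.    -0.   ]]
tool shift to target [  0.3   0.2 -14.1]
```

Emit:
{"op": "arm_command", "data": {
  "series": [
    {"wx": 0, "wy": 0, "wz": 0, "dx": 0, "dy": 0, "dz": -0.002, "hand": 0},
    {"wx": 0, "wy": 0, "wz": 0, "dx": 0, "dy": 0, "dz": -0.002, "hand": 0},
    {"wx": 0, "wy": 0, "wz": 0, "dx": 0, "dy": 0, "dz": -0.001, "hand": 0},
    {"wx": 0, "wy": 0, "wz": 0, "dx": 0, "dy": 0, "dz": -0.001, "hand": 0}
  ]
}}

```text
time: 6.37
eef_pos: [601.2, -89.2, 62.2]
ee_rot: [1.114, 1.268, -1.113]
ft_force: [0.1, -1.6, 0.8]
gripper_width: 0.3
```

Emit:
{"op": "arm_command", "data": {
  "series": [
    {"wx": 0, "wy": 0, "wz": 0, "dx": 0, "dy": 0, "dz": -0.001, "hand": 0}
  ]
}}

```text
time: 6.45
eef_pos: [601.0, -88.1, 62.1]
ee_rot: [1.114, 1.269, -1.113]
ft_force: [0.6, -0.1, -0.7]
gripper_width: -0.2
```

Emit:
{"op": "arm_command", "data": {
  "series": [
    {"wx": 0, "wy": 0, "wz": 0, "dx": 0, "dy": 0, "dz": -0.001, "hand": 0}
  ]
}}

```text
time: 6.53
eef_pos: [600.7, -87.1, 62.0]
ee_rot: [1.114, 1.269, -1.113]
ft_force: [-0.1, -0.2, -0.1]
gripper_width: -0.1
```

Emit:
{"op": "arm_command", "data": {
  "series": [
    {"wx": 0, "wy": 0, "wz": 0, "dx": 0, "dy": 0, "dz": -0.001, "hand": 0}
  ]
}}

```text
time: 6.62
eef_pos: [600.6, -86.2, 62.0]
ee_rot: [1.114, 1.268, -1.114]
ft_force: [0.2, 0.3, -0.8]
gripper_width: -0.0
```

Emit:
{"op": "arm_command", "data": {
  "series": [
    {"wx": 0, "wy": 0, "wz": 0, "dx": 0, "dy": 0, "dz": -0.001, "hand": 0}
  ]
}}

```text
time: 6.7
eef_pos: [600.6, -85.3, 62.1]
ee_rot: [1.114, 1.268, -1.114]
ft_force: [0.2, -0.1, 1.0]
gripper_width: -0.2
```

Emit:
{"op": "arm_command", "data": {
  "series": [
    {"wx": 0, "wy": 0, "wz": 0, "dx": 0, "dy": 0, "dz": -0.001, "hand": 0}
  ]
}}

```text
time: 6.78
eef_pos: [600.5, -84.4, 62.2]
ee_rot: [1.114, 1.268, -1.114]
ft_force: [0.2, -0.1, 0.3]
gripper_width: -0.1
```

Emit:
{"op": "arm_command", "data": {
  "series": [
    {"wx": 0, "wy": 0, "wz": 0, "dx": 0, "dy": 0, "dz": -0.001, "hand": 0}
  ]
}}

```text
time: 6.87
eef_pos: [600.4, -83.5, 62.2]
ee_rot: [1.114, 1.268, -1.114]
ft_force: [-0.1, 0.4, 1.0]
gripper_width: -0.3
```

Emit:
{"op": "arm_command", "data": {
  "series": [
    {"wx": 0, "wy": 0, "wz": 0, "dx": 0, "dy": 0, "dz": -0.001, "hand": 0}
  ]
}}

```text
time: 6.95
eef_pos: [600.4, -82.6, 62.2]
ee_rot: [1.114, 1.268, -1.114]
ft_force: [-0.3, 0.2, -0.6]
gripper_width: 0.0
```

Emit:
{"op": "arm_command", "data": {
  "series": [
    {"wx": 0, "wy": 0, "wz": 0, "dx": 0, "dy": 0, "dz": -0.001, "hand": 0}
  ]
}}

```text
time: 7.03
eef_pos: [600.3, -82.2, 62.3]
ee_rot: [1.113, 1.266, -1.114]
ft_force: [1.0, -4.2, -0.9]
gripper_width: -0.2
```

Emit:
{"op": "arm_command", "data": {
  "series": [
    {"wx": 0, "wy": 0, "wz": 0, "dx": 0, "dy": 0, "dz": -0.001, "hand": 0}
  ]
}}

```text
time: 7.12
eef_pos: [600.3, -81.9, 62.3]
ee_rot: [1.112, 1.265, -1.115]
ft_force: [1.8, -8.0, -1.1]
gripper_width: -0.1
```

Emit:
{"op": "arm_command", "data": {
  "series": [
    {"wx": 0, "wy": 0, "wz": 0, "dx": 0, "dy": 0, "dz": -0.001, "hand": 0}
  ]
}}

```text
time: 7.2
eef_pos: [600.2, -81.7, 62.3]
ee_rot: [1.111, 1.264, -1.117]
ft_force: [1.0, -11.8, -1.5]
gripper_width: -0.2
```

The first notch clicked in: the force fell to zero at TCP world y ≈ -89, and contact with the seated plate came back at ≈ -82.5 (rail y -69.1). Notch 2 should therefore seat at rail y ≈ +0.9 (world y ≈ -13), with the snap at about world y -19. Now pushing out of notch 1.

Emit:
{"op": "arm_command", "data": {
  "series": [
    {"wx": 0, "wy": 0, "wz": 0, "dx": 0, "dy": 0, "dz": -0.001, "hand": 0},
    {"wx": 0, "wy": 0, "wz": 0, "dx": 0, "dy": 0, "dz": -0.001, "hand": 0},
    {"wx": 0, "wy": 0, "wz": 0, "dx": 0, "dy": 0, "dz": -0.001, "hand": 0},
    {"wx": 0, "wy": 0, "wz": 0, "dx": 0, "dy": 0, "dz": -0.001, "hand": 0},
    {"wx": 0, "wy": 0, "wz": 0, "dx": 0, "dy": 0, "dz": -0.001, "hand": 0},
    {"wx": 0, "wy": 0, "wz": 0, "dx": 0, "dy": 0, "dz": -0.001, "hand": 0},
    {"wx": 0, "wy": 0, "wz": 0, "dx": 0, "dy": 0, "dz": -0.001, "hand": 0},
    {"wx": 0, "wy": 0, "wz": 0, "dx": 0, "dy": 0, "dz": -0.001, "hand": 0}
  ]
}}

```text
time: 7.87
eef_pos: [600.0, -79.9, 62.6]
ee_rot: [1.106, 1.252, -1.125]
ft_force: [3.0, -34.7, -4.4]
gripper_width: -0.4
```

Emit:
{"op": "arm_command", "data": {
  "series": [
    {"wx": 0, "wy": 0, "wz": 0, "dx": 0, "dy": 0, "dz": -0.002, "hand": 0},
    {"wx": 0, "wy": 0, "wz": 0, "dx": 0, "dy": 0, "dz": -0.002, "hand": 0},
    {"wx": 0, "wy": 0, "wz": 0, "dx": 0, "dy": 0, "dz": -0.002, "hand": 0},
    {"wx": 0, "wy": 0, "wz": 0, "dx": 0, "dy": 0, "dz": -0.002, "hand": 0},
    {"wx": 0, "wy": 0, "wz": 0, "dx": 0, "dy": 0, "dz": -0.002, "hand": 0}
  ]
}}

```text
time: 8.28
eef_pos: [597.7, -61.8, 62.3]
ee_rot: [1.114, 1.267, -1.114]
ft_force: [-0.5, -3.5, 0.1]
gripper_width: -0.1
```

```bash
python3 -c "
from h import *
rep(35,.9)"
```

```text
t 8.28 rail xy 34.9 -48.3 z 62.3 F rail -0.9 -3.4 0.1 w -0.1
q [-0.1   0.32 -0.19  1.06 -0.    1.34] T in rail
 [[ 0.     1.     0.001]
 [-0.     0.001 -1.   ]
 [-1.     0.     0.   ]]
tool shift to target [  0.3   0.2 -49.2]
```

It is out of notch 1. That took about 35 N, more than the listed 12 N, and it is sliding at 3 N again. Moving on to about 10 mm short of notch 2.

Emit:
{"op": "arm_command", "data": {
  "series": [
    {"wx": 0, "wy": 0, "wz": 0, "dx": 0, "dy": 0, "dz": -0.002, "hand": 0},
    {"wx": 0, "wy": 0, "wz": 0, "dx": 0, "dy": 0, "dz": -0.002, "hand": 0},
    {"wx": 0, "wy": 0, "wz": 0, "dx": 0, "dy": 0, "dz": -0.002, "hand": 0},
    {"wx": 0, "wy": 0, "wz": 0, "dx": 0, "dy": 0, "dz": -0.002, "hand": 0},
    {"wx": 0, "wy": 0, "wz": 0, "dx": 0, "dy": 0, "dz": -0.002, "hand": 0},
    {"wx": 0, "wy": 0, "wz": 0, "dx": 0, "dy": 0, "dz": -0.002, "hand": 0},
    {"wx": 0, "wy": 0, "wz": 0, "dx": 0, "dy": 0, "dz": -0.002, "hand": 0},
    {"wx": 0, "wy": 0, "wz": 0, "dx": 0, "dy": 0, "dz": -0.002, "hand": 0},
    {"wx": 0, "wy": 0, "wz": 0, "dx": 0, "dy": 0, "dz": -0.002, "hand": 0}
  ]
}}

```text
time: 9.03
eef_pos: [595.3, -43.9, 62.3]
ee_rot: [1.114, 1.267, -1.114]
ft_force: [0.8, -2.7, -0.0]
gripper_width: 0.2
```

Emit:
{"op": "arm_command", "data": {
  "series": [
    {"wx": 0, "wy": 0, "wz": 0, "dx": 0, "dy": 0, "dz": -0.002, "hand": 0},
    {"wx": 0, "wy": 0, "wz": 0, "dx": 0, "dy": 0, "dz": -0.002, "hand": 0},
    {"wx": 0, "wy": 0, "wz": 0, "dx": 0, "dy": 0, "dz": -0.002, "hand": 0},
    {"wx": 0, "wy": 0, "wz": 0, "dx": 0, "dy": 0, "dz": -0.002, "hand": 0},
    {"wx": 0, "wy": 0, "wz": 0, "dx": 0, "dy": 0, "dz": -0.002, "hand": 0},
    {"wx": 0, "wy": 0, "wz": 0, "dx": 0, "dy": 0, "dz": -0.002, "hand": 0},
    {"wx": 0, "wy": 0, "wz": 0, "dx": 0, "dy": 0, "dz": -0.002, "hand": 0},
    {"wx": 0, "wy": 0, "wz": 0, "dx": 0, "dy": 0, "dz": -0.001, "hand": 0},
    {"wx": 0, "wy": 0, "wz": 0, "dx": 0, "dy": 0, "dz": -0.001, "hand": 0}
  ]
}}

```text
time: 9.78
eef_pos: [593.3, -27.9, 62.3]
ee_rot: [1.114, 1.268, -1.113]
ft_force: [-0.4, -3.8, 0.7]
gripper_width: -0.0
```

```bash
python3 -c "
from h import *
rep(35,.9)"
```

```text
t 9.78 rail xy 34.8 -14.1 z 62.3 F rail -0.9 -3.7 0.7 w -0.0
q [-0.05  0.31 -0.21  1.05  0.    1.39] T in rail
 [[ 0.     1.     0.001]
 [ 0.     0.001 -1.   ]
 [-1.     0.    -0.   ]]
tool shift to target [  0.3   0.2 -15. ]
```

Emit:
{"op": "arm_command", "data": {
  "series": [
    {"wx": 0, "wy": 0, "wz": 0, "dx": 0, "dy": 0, "dz": -0.001, "hand": 0},
    {"wx": 0, "wy": 0, "wz": 0, "dx": 0, "dy": 0, "dz": -0.001, "hand": 0},
    {"wx": 0, "wy": 0, "wz": 0, "dx": 0, "dy": 0, "dz": -0.001, "hand": 0},
    {"wx": 0, "wy": 0, "wz": 0, "dx": 0, "dy": 0, "dz": -0.001, "hand": 0},
    {"wx": 0, "wy": 0, "wz": 0, "dx": 0, "dy": 0, "dz": -0.001, "hand": 0}
  ]
}}

```text
time: 10.2
eef_pos: [592.7, -23.2, 62.3]
ee_rot: [1.114, 1.267, -1.114]
ft_force: [-1.2, -2.8, 0.9]
gripper_width: 0.2
```

Emit:
{"op": "arm_command", "data": {
  "series": [
    {"wx": 0, "wy": 0, "wz": 0, "dx": 0, "dy": 0, "dz": -0.001, "hand": 0}
  ]
}}

```text
time: 10.28
eef_pos: [592.5, -22.2, 62.3]
ee_rot: [1.114, 1.267, -1.114]
ft_force: [1.4, -2.1, 1.5]
gripper_width: 0.2
```

Emit:
{"op": "arm_command", "data": {
  "series": [
    {"wx": 0, "wy": 0, "wz": 0, "dx": 0, "dy": 0, "dz": -0.001, "hand": 0}
  ]
}}

```text
time: 10.37
eef_pos: [592.4, -21.2, 62.3]
ee_rot: [1.114, 1.267, -1.114]
ft_force: [0.4, -2.5, 0.4]
gripper_width: -0.2
```

Emit:
{"op": "arm_command", "data": {
  "series": [
    {"wx": 0, "wy": 0, "wz": 0, "dx": 0, "dy": 0, "dz": -0.001, "hand": 0}
  ]
}}

```text
time: 10.45
eef_pos: [592.3, -20.1, 62.3]
ee_rot: [1.114, 1.268, -1.114]
ft_force: [1.0, -1.4, 1.1]
gripper_width: 0.3
```

Emit:
{"op": "arm_command", "data": {
  "series": [
    {"wx": 0, "wy": 0, "wz": 0, "dx": 0, "dy": 0, "dz": -0.001, "hand": 0}
  ]
}}

```text
time: 10.53
eef_pos: [592.0, -18.8, 62.2]
ee_rot: [1.114, 1.268, -1.113]
ft_force: [-0.3, -0.4, -0.1]
gripper_width: -0.3
```

The force dropped to zero at world y ≈ -19, which matches the prediction for the notch 2 snap. I'll hold without pushing further and check.

Emit:
{"op": "arm_command", "data": {
  "series": [
    {"wx": 0, "wy": 0, "wz": 0, "dx": 0, "dy": 0, "dz": 0, "hand": 0},
    {"wx": 0, "wy": 0, "wz": 0, "dx": 0, "dy": 0, "dz": 0, "hand": 0},
    {"wx": 0, "wy": 0, "wz": 0, "dx": 0, "dy": 0, "dz": 0, "hand": 0}
  ]
}}

```text
time: 10.78
eef_pos: [592.0, -19.0, 62.2]
ee_rot: [1.114, 1.268, -1.113]
ft_force: [0.3, 0.1, -0.2]
gripper_width: 0.1
```

Emit:
{"op": "arm_command", "data": {
  "series": [
    {"wx": 0, "wy": 0, "wz": 0, "dx": 0, "dy": 0, "dz": -0.001, "hand": 0},
    {"wx": 0, "wy": 0, "wz": 0, "dx": 0, "dy": 0, "dz": -0.001, "hand": 0},
    {"wx": 0, "wy": 0, "wz": 0, "dx": 0, "dy": 0, "dz": 0, "hand": 0}
  ]
}}

```text
time: 11.03
eef_pos: [591.9, -17.1, 62.3]
ee_rot: [1.114, 1.268, -1.114]
ft_force: [-0.4, 0.4, -0.3]
gripper_width: 0.4
```

```bash
python3 -c "
from h import *
rep(35,.9)"
```

```text
t 11.03 rail xy 34.8 -3.1 z 62.3 F rail -0.3 0.5 -0.3 w 0.4
q [-0.03  0.31 -0.21  1.05  0.    1.41] T in rail
 [[-0.     1.     0.001]
 [ 0.     0.001 -1.   ]
 [-1.    -0.    -0.   ]]
tool shift to target [ 0.3  0.2 -4. ]
```

A 2 mm further advance met no force, so the stop pulled itself ahead of the fingers and is seated. Backing off now, then lifting.

Emit:
{"op": "arm_command", "data": {
  "series": [
    {"wx": 0, "wy": 0, "wz": 0, "dx": 0, "dy": 0, "dz": 0.006, "hand": 0},
    {"wx": 0, "wy": 0, "wz": 0, "dx": 0, "dy": 0, "dz": 0.01, "hand": 0},
    {"wx": 0, "wy": 0, "wz": 0, "dx": 0, "dy": 0, "dz": 0.015, "hand": 0},
    {"wx": 0, "wy": 0, "wz": 0, "dx": 0, "dy": 0, "dz": 0.015, "hand": 0},
    {"wx": 0, "wy": 0, "wz": 0, "dx": 0, "dy": 0, "dz": 0.015, "hand": 0},
    {"wx": 0, "wy": 0, "wz": 0, "dx": 0, "dy": 0, "dz": 0, "hand": 0}
  ]
}}

```text
time: 11.53
eef_pos: [600.2, -81.4, 62.3]
ee_rot: [1.116, 1.265, -1.117]
ft_force: [-0.8, -0.5, -0.9]
gripper_width: -0.2
```

Emit:
{"op": "arm_command", "data": {
  "series": [
    {"wx": 0, "wy": 0, "wz": 0, "dx": -0.025, "dy": 0, "dz": 0, "hand": 0},
    {"wx": 0, "wy": 0, "wz": 0, "dx": -0.025, "dy": 0, "dz": 0, "hand": 0},
    {"wx": 0, "wy": 0, "wz": 0, "dx": -0.025, "dy": 0, "dz": 0, "hand": 0},
    {"wx": 0, "wy": 0, "wz": 0, "dx": -0.025, "dy": 0, "dz": 0, "hand": 0},
    {"wx": 0, "wy": 0, "wz": 0, "dx": -0.025, "dy": 0, "dz": 0, "hand": 0},
    {"wx": 0, "wy": 0, "wz": 0, "dx": -0.025, "dy": 0, "dz": 0, "hand": 0},
    {"wx": 0, "wy": 0, "wz": 0, "dx": 0, "dy": 0, "dz": 0.03, "hand": 0},
    {"wx": 0, "wy": 0, "wz": 0, "dx": 0, "dy": 0, "dz": 0.03, "hand": 0},
    {"wx": 0, "wy": 0, "wz": 0, "dx": 0, "dy": 0, "dz": 0.03, "hand": 0},
    {"wx": 0, "wy": 0, "wz": 0, "dx": 0, "dy": 0, "dz": 0, "hand": 0}
  ]
}}

```text
time: 12.37
eef_pos: [611.6, -172.0, 211.9]
ee_rot: [1.116, 1.264, -1.118]
ft_force: [-1.0, 1.0, -0.1]
gripper_width: 0.2
```

```bash
python3 -c "
from h import *
rep(35,.9)
im,d=ctrl.get_image('scene');cv2.imwrite('pics/s3.png',cv2.resize(im[130:260,225:395],None,fx=4.6,fy=4.6,interpolation=cv2.INTER_CUBIC))
a=cv2.imread('pics/scene0.png');df=(np.abs(a.astype(int)-im).max(2)>60).astype(np.uint8);n,l,s,c=cv2.connectedComponentsWithStats(df);print(s[1:][s[1:,4]>15].tolist())"
```

```text
t 12.37 rail xy 34.5 -159.3 z 211.9 F rail -0.9 1.1 -0.1 w 0.2
q [-0.27  0.34  0.16  1.4  -0.    1.17] T in rail
 [[-0.     1.    -0.004]
 [-0.002 -0.004 -1.   ]
 [-1.    -0.     0.002]]
tool shift to target [ 1.496e+02 -1.000e-01 -1.605e+02]
[[230, 0, 59, 118, 3553], [333, 0, 6, 11, 43], [352, 0, 15, 19, 117], [432, 0, 59, 143, 1960], [489, 0, 41, 90, 2223], [467, 22, 21, 64, 358], [484, 82, 61, 71, 1564], [529, 104, 8, 7, 21], [475, 131, 7, 5, 20], [493, 143, 6, 8, 16], [258, 149, 82, 70, 2235]]
```

View pics/s3.png

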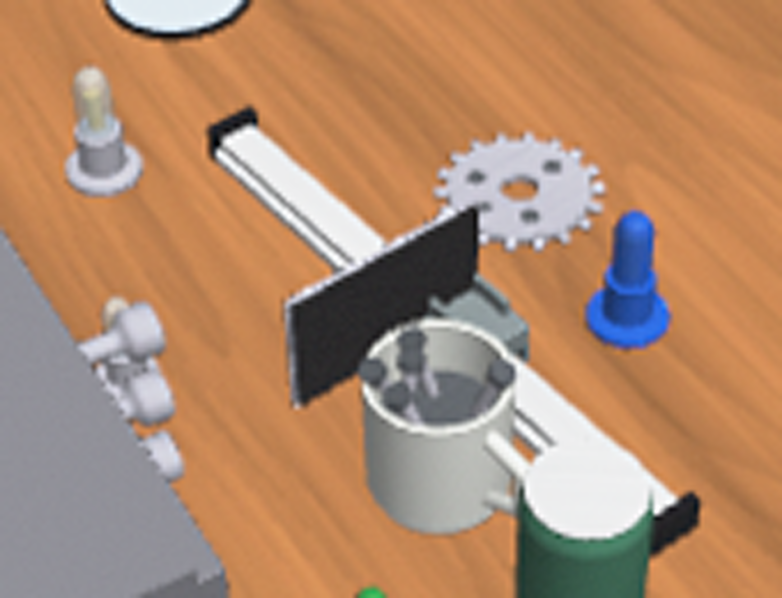

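The plate's top corners are now at crop (477,208) and (288,300), just clear of the mug. No bystander moved: the only differences are the arm and the stop. I'll check the displacement numerically and hand in if it agrees.

```bash
python3 -c "
from h import *
g=lambda u,v:(225+(u+.5)/4.6-.5,130+(v+.5)/4.6-.5)
a=(ray('scene',[g(340,90),g(157,180),g(477,208),g(288,300)],100)-O)@Y
print(a.round(1),'move',(a[2:]-a[:2]).round(1),'face y expected ~15')
if abs(a[2:].mean()-15)<6: ctrl.close_job();print('handed in')"
```

```text
[-105.8 -107.    23.9   16.4] move [129.7 123.4] face y expected ~15
the job is handed in; nothing more can be done
handed in
```

The stop is in the second notch as far as my checks show, and the job is handed in at about 12.5 s; no verdict comes back.

With the gripper shut and pointing down, I pushed the fingertips on the bare back plate until the stop passed notch 1. I then went on to notch 2, backed off and lifted clear.

**Checks that agreed:**
- **Seating:** the push force fell to zero about 6 mm short of the predicted seat, as it did at notch 1. A further 2 mm advance met no resistance, so the stop had pulled itself in.
- **Bystanders:** in the last scene picture nothing differs from the first except the arm and the stop, and the plate stands clear of the mug. I did not compare the top view again.

**Checks that disagreed:**
- **Breakout force:** pushing out of notch 1 reached about 35 N, against the stated 12 N. It caused no trouble.
- **Plate position:** the coarse picture check put the plate's two top corners at rail y 24 and 16 mm, against about 15 mm expected. The plate had moved 130 and 123 mm, against about 124 mm. I put the 24 mm corner down to reading it by eye, and rely on the force signature for the seating.

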